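# Burnish the rim of a cover blank on a coasting banding wheel

## Robot

A 7-joint arm with a two-finger parallel gripper is mounted at the origin on the work surface. World frame = base frame: x ahead of the robot, y to its left, z up, the work surface at z = 0. Lengths are in m, angles in rad, forces in N, time in s.
With the tool pointing down it reaches from about 0.425 to 0.925 m from the base axis. Payload 6.8 kg.
Tool frame: the origin (TCP) lies between the finger pads, 19 mm behind the fingertips; this is the grasp point; z points along the fingers, y is the line along which they close (so a half turn about z gives the same grasp; the last joint's range is limited). The gripper opens to 85 mm and grips with 20 to 120 N. Pads are 22 mm wide; open, the fingers measure 114 mm over their backs; the gripper's body (76 mm by 85 mm) begins 54 mm behind the grasp point. The pads swing forward as they close: fully open they stand 13 mm farther back than shut.
Start: joints at [-1.251, 0.477, 0.022, 1.555, -0.011, 1.109, -0.083], TCP at [0.28, 0.614, 0.25] pointing down, gripper open.
Joint ranges: [-2.96, 2.96], [-0.34, 2.1], [-1.41, 1.46], [0.24, 2.44], [-1.37, 4.51], [0.17, 1.92], [-2.96, 2.96]. Speed limits (rad/s): [2.39, 2.39, 3.14, 3.14, 3.14, 3.14, 3.14].

## Interface

Orientations are given as a unit quaternion [w, x, y, z].
In Python, from station import * gives the robot as it stands.
- The arm moves only by the tool carry_out, never from a script. Its argument "rows" is text: rows parted by semicolons, each of 4 numbers parted by spaces: the shift along the world's x, y, z in mm, then the turn about the world's z in degrees. In form: dx dy dz yaw; .... A call has 1 to 10 rows; each row shifts and turns the commanded pose from where the row before left it; what a row does not reach is not made up. A row lasts 1/8 s, in which the tool goes at most 62.5 mm and 10.7 degrees, less where a joint would pass 70% of its speed; a pose out of reach is approached as far as the arm can. A call is refused whole if a number of a shift passes 62.5 or a number of a turn 10.7, either way. A call with a gripper value outside its range is refused whole. "claw" is the finger opening in mm, from 0 to 85.4, set as the call begins (left out, the last holds). The fingers move at their own pace and stop on an object; "force" is the grip in N (left out, the last holds). Time passes only in rows, so rows that do not move let the fingers close. It gives the time, the measured TCP pose, the force, the opening and the grip force at its end, in the units of the state.
- get_obs(): the state, without advancing time (a new reading comes with each control period).
- read_camera(name): name is "scene" or "top"; returns a dict with "img" (384x512x3 uint8, blue, green, red), "fov_y" (degrees; the focal length in pixels is half the picture's height over the tangent of half this angle, whatever the lens; pixels are square), "cx", "cy" (the principal point, pixels), "world_to_cam" (4x4, takes a point from world to camera coordinates). Camera axes: x right, y up, looking along -z (the intrinsics and any distortion apply to the point x, -y, -z); pixel columns grow to the right and rows downward; lengths in m; the calibration is good to about 2 mm. A picture is of the moment at which its call begins. There is no depth.
- hand_in(): hands the job in; it is judged then, once.
Trained networks look in the newest picture that a camera, given by its name, has taken for a name from the list of things; names that differ only in an ending like _2 or _b are one class to them, and where a whole thing is asked for, a point or a joint stands for the part that bears it (a point fixed in the world has none). Each returns a list of dicts, best first, with "confidence" (0 to 1); they miss things now and then, are a little off and sometimes report something else, mostly with a low value. They report only what shows in the picture. A call takes as long as a camera call. They do not tell look-alikes from the thing itself.
- recognise(camera, thing): "centre" ([column, row] in pixels, amid what is visible of it).
- outline_of(camera, thing): "pixels" (384x512 bool, what is visible of it) and "centre" ([column, row] in pixels, amid what is visible of it).
- place_of(camera, thing): "centre" ([column, row] in pixels: a listed point, or the origin of a listed thing).
The state is a dict: "t": time; "q": joint angles; "joint_vel": joint speeds; "joint_torque": joint torques, N m; "eef_pos": TCP position; "tool_rot": TCP orientation; "contact_force": force on the tool from outside, world axes, zero at the start; "torque": the same for the moment, N m; "gripper_width": opening from 0.0 (shut) to 1.0 (fully open); "grasp_force": force on a finger pad.
Only numpy, scipy, OpenCV 4.12 (cv2) and the standard library are available. Lean on these libraries where they do the work, as an engineer would, in place of code of your own. Each camera call takes 0.05 s, during which the arm holds its last target. There are 200 camera calls.

## Task

Take the burnisher from its rest and, with it in the gripper, set the banding wheel turning (its knob is there to be pushed) so that it coasts freely by itself at roughly a turn in three seconds (either way round), then lay the burnisher's sprung tip against the side rim of the brass blank and follow the rim in and out as it turns past, pressing with 1 to 4 newtons without a break for a good four seconds while the wheel still turns. Never jab the blank or over-speed the wheel, and leave the other things on the desk alone. Finally lift the burnisher clear, higher than the top of the knob, and finish there still holding it in the gripper; the wheel may run down by itself.

Things in the scene. Friction and masses are not known exactly. Their poses are not given: they have to be found in the camera images.
- burnisher: Burnisher: square rosewood handle 22 x 22 mm, 95 mm long, with a sprung steel tip rod; 150 g in all. Origin on the handle's axis at the grip point (handle runs from x = -55 to +40 mm); x points along the tool to its tip, z up as it lies level in its rest with the axis 60 mm above the desk. Grip it across y from above.
- tip (a point): Centre of the burnisher's steel ball tip, radius 8 mm, on the tool's axis 115 mm ahead of the burnisher's origin when not pressed in. The rod behind the ball is 10 mm in diameter. Tip and blank are oiled, friction about 0.1.
- plunger (a joint): How far the sprung tip is pressed into the handle along the tool's axis, m: 0 free, at most 0.030. The spring has 250 N/m and no preload, so 1 to 4 N is 4 to 16 mm.
- rest: Dark wooden rest, fixed to the desk: 160 x 60 mm foot 10 mm thick, with two notched posts 10 mm thick, at x = -40 mm (under the handle's end, 38 mm wide) and x = +75 mm (under the rod, 31 mm wide), tops up to 66 mm. Between them the handle is free below and at both sides. Origin under the burnisher's origin on the desk; x points as the burnisher lies.
- stand: Fixed round foot, 170 mm in diameter, of the free-turning banding wheel; origin on the desk, on the wheel's vertical axis. The wheel is a cast-iron disc 300 mm in diameter, upper face 82 mm above the desk, about 10 kg, moment of inertia about 0.11 kg m2 (may differ by a third). Bearing drag is small (0.003 N m s/rad + 0.002 N m): it coasts long, but pressing on the blank slows it.
- wheel (a joint): Turning angle of the wheel, rad, counterclockwise from above, unlimited, against the stand's x axis: at 0 the blank's long axis and the knob point along the stand's x. Keep it under 3 rad/s.
- blank: Brass harmonica cover blank clamped on the wheel, 120 mm long, 80 mm wide, 26 mm thick, with full half-round ends: its outline is all points 40 mm from a straight line 40 mm long. Origin at the centre of its underside, on the wheel's axis, 110 mm above the desk; x along its length. Its side rim spans 110 to 136 mm above the desk, overhanging a narrow riser, 28 mm clear above the wheel.
- knob (a point): Upright steel knob (round post, 16 mm in diameter) that turns with wheel and blank; it stands on the blank 50 mm from the wheel's axis along the blank's +x and rises from the blank's top at 136 mm to 199 mm above the desk. This point is on its axis, 165 mm above the desk. At the start it is on the stand's -y side, so a level tool pointing along +x can push it forwards (counterclockwise).
- comb: Bystander: boxwood comb 110 x 30 x 12 mm, origin at its underside.
- cover: Bystander: chrome harmonica cover 105 x 32 x 16 mm, origin at its underside.
- tin: Bystander: squat tin of reed shims, 75 mm in diameter, 28 mm high, origin at its underside.
- clip: Bystander: blued spring clip on a small wooden block gripping a brass reed plate upright, 100 x 45 mm, 61 mm high, origin at its underside.
Not all that is in view belongs to the job. There is more than one size of the burnisher; the one meant has the size given above. What is shaped like the rest but green is not meant.

How it is judged:
On the way, in this order (a step that is already met when the one before it is completed fails the run):
1. the wheel coasts untouched at 0.7 to 3.0 rad/s, with the burnisher in the gripper ((velocity of joint wheel between 0.7 and 3 rad/s or velocity of joint wheel between -3 and -0.7 rad/s) and contact force between each of burnisher, the arm and stand below 0.05 N and contact force between burnisher and the fingers above 2 N and contact force between burnisher and rest below 0.05 N), for 0.1 s.
2. the burnisher's tip presses on the blank's side rim with 1 to 4 N for four seconds without a break, while the wheel turns at 0.4 to 3.0 rad/s and nothing else touches it (contact force between burnisher and blank between 1 and 4 N and contact force between the arm and stand below 0.05 N and value of joint plunger above 0.002 m and z of tip in the frame of blank between 0.001 and 0.025 m and (velocity of joint wheel between 0.4 and 3 rad/s or velocity of joint wheel between -3 and -0.4 rad/s) and contact force between burnisher and the fingers above 2 N and contact force between burnisher and rest below 0.05 N), for 4 s.
At the end, for the whole second after the job is handed in: the burnisher is held still in the gripper, its handle and tip both above 200 mm (the knob's top), touching neither wheel nor rest; the bystanders are within 30 mm of where they were. The wheel may still turn (height (world z) of each of burnisher, tip above 0.2 m and contact force between burnisher and stand below 0.05 N and linear speed of burnisher below 0.05 m/s and contact force between burnisher and the fingers above 2 N and contact force between burnisher and rest below 0.05 N and distance of each of comb, cover, tin, clip from where it was at the start of the episode below 0.03 m); the arm keeps its last pose, push and grip.
It fails at once if the blank is jabbed: the burnisher presses it with over 10 N (contact force between burnisher and blank above 10 N).
It fails at once if the burnisher or the arm strikes the wheel, blank or knob with over 25 N (contact force between any of burnisher, the arm and stand above 25 N).
It fails at once if the wheel is over-sped (more than 4 rad/s) (velocity of joint wheel above 4 rad/s or velocity of joint wheel below -4 rad/s).
It fails at once if a bystander is shoved by more than 30 mm (distance of any of comb, cover, tin, clip from where it was at the start of the episode above 0.03 m).
It also fails if it takes over 51 s, if anything falls off the work surface, if the arm or the gripper's body presses on something with over 40 N, if the wrist force passes 120 N, or if a joint passes its speed limit or range.

## Working session

There is one attempt and no reset: what is moved stays moved. The work goes in short steps, Python scripts to look and compute and a tool call to move; the robot and the scene stay as the last step left them, time stands still between calls to the robot, and variables do not carry over. Pictures are saved under pics/ and viewed, at most 10 in all, crops included, and the job is handed in when it is done.

Besides the shell and the picture viewer there is one more tool, called after "Emit:" by a JSON object that holds its "op" and its "data", one argument or row to a line. carry_out: Moves the arm, as the interface text tells. Its arguments: {"type":"object","properties":{"rows":{"type":"string"},"claw":{"type":"number"},"force":{"type":"number"}},"required":["rows"]}

```bash
mkdir -p pics; cat > h.py <<'E'
from station import *
import numpy as np, cv2
def cam(n):
    c=read_camera(n); return c
def ray(c,px):
    f=c["img"].shape[0]/2/np.tan(np.radians(c["fov_y"])/2)
    M=np.array(c["world_to_cam"]);R=M[:3,:3];t=M[:3,3]
    d=np.array([(px[0]-c["cx"])/f,-(px[1]-c["cy"])/f,-1.0])
    return -R.T@t, R.T@d
def at_z(c,px,z):
    o,d=ray(c,px); return o+d*(z-o[2])/d[2]
def proj(c,p):
    f=c["img"].shape[0]/2/np.tan(np.radians(c["fov_y"])/2)
    M=np.array(c["world_to_cam"]);q=M[:3,:3]@np.array(p)+M[:3,3]
    return np.array([c["cx"]+f*q[0]/-q[2], c["cy"]-f*q[1]/-q[2]])
E
python3 - <<'E'
from h import *
np.set_printoptions(precision=3,suppress=True)
s={k:v for k,v in get_obs().items()};print(s)
ims=[]
Z=dict(burnisher=.06,tip=.06,rest=0,stand=0,blank=.11,knob=.165,comb=0,cover=0,tin=0,clip=0)
for n in("top","scene"):
    c=cam(n);cv2.imwrite(f"pics/{n}0.png",c["img"]);print(n,{k:c[k] for k in c if k!="img"})
    for t in Z:
        for r in place_of(n,t)[:4]: print(t,np.round(r["centre"],1),round(r["confidence"],2),at_z(c,r["centre"],Z[t]))
E
```

```text
{'t': 0.0, 'q': array([-1.251,  0.478,  0.022,  1.556, -0.011,  1.109, -0.083]), 'joint_vel': array([-0.   , -0.   , -0.001,  0.002,  0.001,  0.002,  0.   ]), 'joint_torque': array([ -0.001, -59.646,   1.608, -28.12 ,   0.013,   0.009,   0.   ]), 'eef_pos': array([0.28 , 0.614, 0.249]), 'tool_rot': array([-0.   ,  0.212,  0.977, -0.001]), 'contact_force': array([ 0.525, -0.226,  0.2  ]), 'torque': array([-0.05 , -0.027, -0.003]), 'grasp_force': 0.0, 'gripper_width': 1.0038871307525623}
top {'fov_y': 56.67988060876614, 'cx': 251.57952618726648, 'cy': 192.40727879859753, 'world_to_cam': array([[-0.012, -1.   ,  0.019,  0.003],
       [ 0.984, -0.008,  0.18 , -0.55 ],
       [-0.18 ,  0.02 ,  0.984, -1.128],
       [ 0.   ,  0.   ,  0.   ,  1.   ]])}
burnisher [159.2 257.6] 0.83 [0.341 0.291 0.06 ]
burnisher [176.7 194. ] 0.56 [0.545 0.242 0.06 ]
tip [285.2 147.2] 0.51 [ 0.701 -0.118  0.06 ]
tip [178.3 161.7] 0.45 [0.653 0.239 0.06 ]
tip [124.7 290.7] 0.45 [0.241 0.394 0.06 ]
rest [176.9 201.3] 0.7 [0.53  0.252 0.   ]
stand [281.1 158.2] 0.75 [ 0.68  -0.109 -0.   ]
blank [285.5 149.6] 0
[... 784 characters left out ...]
2 [0.374 0.296 0.06 ]
tip [387.4 136.3] 0.55 [0.286 0.394 0.06 ]
tip [346.1 229.4] 0.53 [0.648 0.248 0.06 ]
rest [279.1 153.4] 0.86 [0.323 0.058 0.   ]
rest [339.8 205.7] 0.62 [0.523 0.243 0.   ]
stand [211.1 242.8] 0.94 [ 0.675 -0.117  0.   ]
blank [210.1 219.1] 0.71 [ 0.673 -0.111  0.11 ]
blank [346.4 195.7] 0.56 [0.573 0.246 0.11 ]
knob [188.6 215.2] 0.69 [ 0.703 -0.156  0.165]
comb [157.4 173.6] 0.55 [ 0.432 -0.318  0.   ]
cover [406.9 221.8] 0.57 [0.569 0.431 0.   ]
cover [109.9 205.3] 0.44 [ 0.564 -0.434  0.   ]
cover [343.8 197.1] 0.43 [0.49  0.257 0.   ]
tin [339.3 271.5] 0.7 [0.742 0.233 0.   ]
tin [341.8 207.1] 0.68 [0.528 0.249 0.   ]
clip [109.  202.4] 0.53 [ 0.553 -0.439  0.   ]
```

```bash
python3 - <<'E'
import cv2,numpy as np
a=cv2.imread("pics/top0.png");b=cv2.imread("pics/scene0.png")
cv2.imwrite("pics/top0b.png",cv2.resize(a[90:330,70:400],None,fx=2.4,fy=2.4,interpolation=2))
cv2.imwrite("pics/scene0b.png",cv2.resize(b[100:340,110:440],None,fx=2.4,fy=2.4,interpolation=2))
E
```

```text
(no output)
```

View pics/top0b.png

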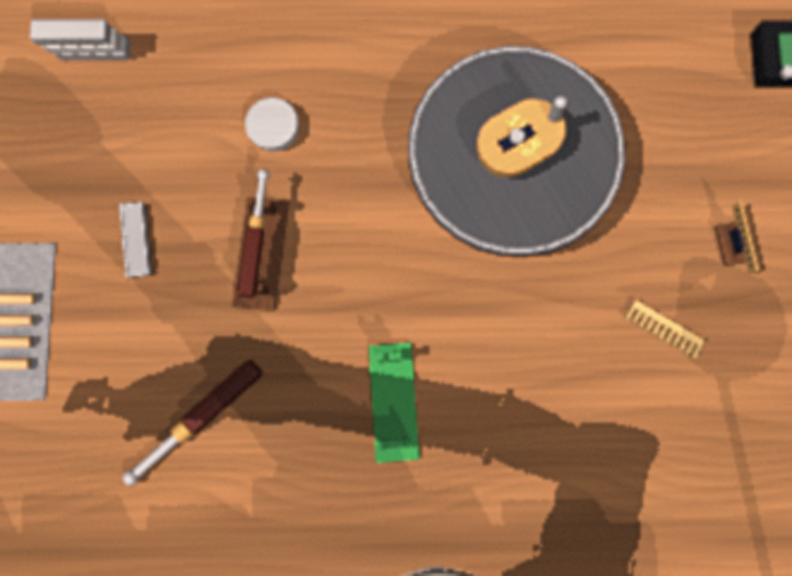

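View pics/scene0b.png

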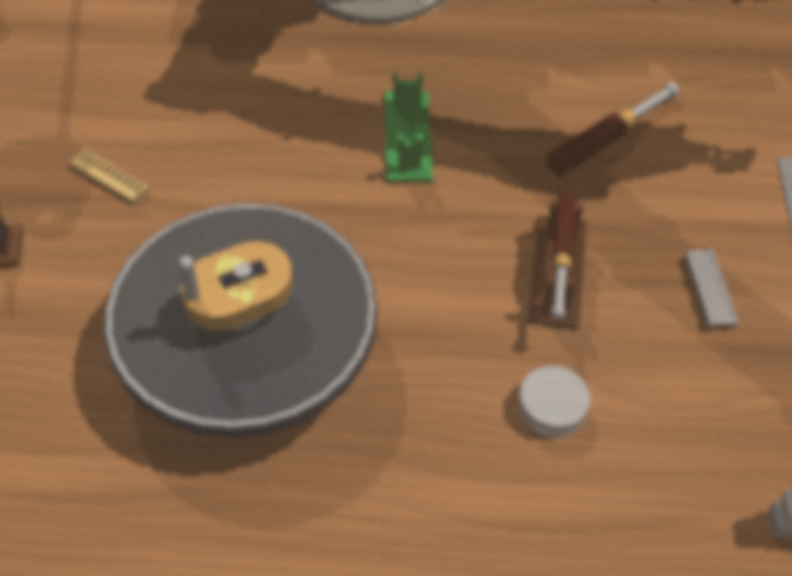

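Top view: candidate A is at full-picture pixels about (175,186), in the brown rest. Candidate B is at about (152,265), lying loose on the desk. The green rest at (235,257) is not meant. I'll measure both lengths and confirm with one crop.

```bash
python3 - <<'E'
from h import *
np.set_printoptions(precision=4,suppress=True)
for n in("top","scene"):
    c=cam(n)
    for r in outline_of(n,"burnisher")[:3]:
        ys,xs=np.nonzero(r["pixels"]); P=np.c_[xs,ys].astype(float)
        for z in(.012,.06):
            W=np.array([at_z(c,p,z)[:2] for p in P]); m=W.mean(0)
            u=np.linalg.svd(W-m,full_matrices=False)[2][0]; u*=np.sign(u[0]) or 1
            s=(W-m)@u; v=(W-m)@[-u[1],u[0]]
            print(n,r["centre"],round(r["confidence"],2),len(P),"z",z,"len",np.ptp(s),"ends",m+u*s.min(),m+u*s.max(),"yaw",np.degrees(np.arctan2(u[1],u[0])),"wid",np.ptp(v))
    for t in("tip","knob","blank","stand"):
        Z=dict(tip=.06,knob=.165,blank=.11,stand=0)
        print(t,[(at_z(c,r["centre"],Z[t])[:2],round(r["confidence"],2)) for r in place_of(n,t)[:3]])
    # blank: brass mask -> ellipse; wheel outline
    for t in("blank","knob","stand"):
        r=outline_of(n,t)
        if r:
            m=r[0]["pixels"]; ys,xs=np.nonzero(m); print(t,len(xs),xs.min(),xs.max(),ys.min(),ys.max(),round(r[0]["confidence"],2))
    if n=="top":
        cv2.imwrite("pics/crop1.png",cv2.resize(c["img"][150:300,110:210],None,fx=4,fy=4,interpolation=2))
E
```

```text
top [155.3, 262.3] 0.6 512 z 0.012 len 0.22894026042659427 ends [0.2386 0.4186] [0.391  0.2478] yaw -48.265881182521525 wid 0.031415295196677594
top [155.3, 262.3] 0.6 512 z 0.06 len 0.2197539463579929 ends [0.2426 0.4027] [0.3889 0.2387] yaw -48.265881182521525 wid 0.030154744659621487
top [173.9, 193.5] 0.55 278 z 0.012 len 0.1759130383177613 ends [0.491  0.2648] [0.6658 0.245 ] yaw -6.460749136572736 wid 0.02643455561543729
top [173.9, 193.5] 0.55 278 z 0.06 len 0.16885446148318575 ends [0.4849 0.255 ] [0.6527 0.236 ] yaw -6.460749136572728 wid 0.025373859127651305
tip [(array([0.6604, 0.2423]), 0.57), (array([0.243 , 0.3961]), 0.42)]
knob [(array([ 0.7044, -0.1527]), 0.69)]
blank [(array([ 0.6749, -0.1121]), 0.8)]
stand [(array([ 0.6857, -0.1131]), 0.88)]
blank 775 269 304 131 163 0.75
knob 6236 240 329 108 197 0.62
stand 6217 240 329 109 196 0.59
scene [360.1, 157.9] 0.82 587 z 0.012 len 0.24248189744962234 ends [0.2332 0.4215] [0.3974 0.2431] yaw -47.37855286698642 wid 0.044513453583301665
scene [360.1, 157.9] 0.82 587 z 0.06 len 0.2320436410396854 ends [0.2832 0.4064] [0.4404 0.2357] yaw -47.37855286698641 wid 0.042597257582357495
scene [342.9, 201.7] 0.74 357 z 0.012 len 0.19319673609397517 ends [0.4355 0.2652] [0.6276 0.2439] yaw -6.304880174847647 wid 0.02685177727037852
scene [342.9, 201.7] 0.74 357 z 0.06 len 0.18488008610846113 ends [0.4768 0.2568] [0.6606 0.2365] yaw -6.304880174847651 wid 0.025695873513608514
tip [(array([0.2847, 0.3975]), 0.53), (array([0.6512, 0.2367]), 0.42)]
knob [(array([ 0.7102, -0.1613]), 0.91)]
blank [(array([ 0.6701, -0.112 ]), 0.64)]
stand [(array([ 0.6762, -0.1066]), 0.92), (array([0.7422, 0.2298]), 0.47), (array([ 0.6002, -0.1197]), 0.4)]
blank 1067 187 231 201 237 0.58
knob 8614 154 266 185 282 0.72
stand 8750 154 267 186 282 0.68
```

View pics/crop1.png

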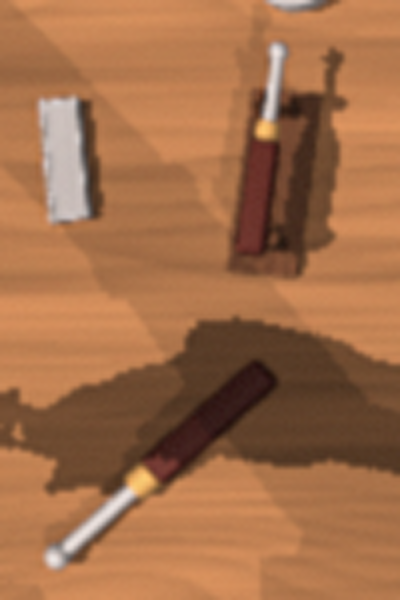

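The crop shows A (pixels 175,186) in the brown rest, about 175 mm long overall. That matches the 178 mm given, and it lies with yaw about -6.4°. B (pixels 152,265) measures about 229 mm, so it is the bigger look-alike. I take A.

Emit:
{"op": "carry_out", "data": {
  "rows": "15 -20 -4 1; 25 -36 -10 2; 30 -42 -12 2; 32 -46 -12 2; 32 -46 -12 2; 32 -46 -12 2; 32 -46 -12 2; 30 -42 -12 2; 18 -26 -10 2; 9 -14 -4 1",
  "claw": 60,
  "force": 100
}}

```text
t: 3.25
eef_pos: [0.5362, 0.2476, 0.1495]
tool_rot: [-0.0, 0.058, 0.998, -0.001]
contact_force: [0.1, -0.2, -0.1]
gripper_width: 0.702
grasp_force: 0.0
```

Emit:
{"op": "carry_out", "data": {
  "rows": "0 0 0 0"
}}

```text
t: 3.38
eef_pos: [0.5357, 0.2485, 0.1498]
tool_rot: [-0.0, 0.058, 0.998, -0.0]
contact_force: [0.7, 0.8, 0.2]
gripper_width: 0.705
grasp_force: 0.0
```

```bash
python3 - <<'E'
from h import *
from scipy.optimize import least_squares
np.set_printoptions(precision=4,suppress=True)
print(get_obs()["eef_pos"],get_obs()["tool_rot"],get_obs()["contact_force"])
for n in("top","scene"):
    c=cam(n)
    for r in outline_of(n,"stand")[:1]:
        k=max(cv2.findContours(r["pixels"].astype(np.uint8),0,1)[0],key=len)[:,0].astype(float)
        W=np.array([at_z(c,p,.082)[:2] for p in k])
        f=least_squares(lambda q:np.hypot(*(W-q[:2]).T)-q[2],[.677,-.112,.15],loss="soft_l1",f_scale=.003)
        print(n,"wheel circle",f.x)
    for r in outline_of(n,"burnisher")[:2]:
        print("burn",at_z(c,r["centre"],.06)[:2])
    print([(at_z(c,r["centre"],.06)[:2],r["confidence"]) for r in place_of(n,"burnisher")[:2]])
E
```

```text
[0.5357 0.2485 0.1498] [-0.0001  0.0584  0.9983 -0.0004] [0.7281 0.8059 0.1834]
top wheel circle [ 0.678  -0.1128  0.1479]
burn [0.619  0.2357]
burn [0.2517 0.3907]
[(array([0.535 , 0.2436]), 0.49)]
scene wheel circle [ 0.6874 -0.1103  0.1502]
burn [0.5579 0.2464]
burn [0.3365 0.3571]
[(array([0.5317, 0.2532]), 0.64), (array([0.3924, 0.2903]), 0.56)]
```

Emit:
{"op": "carry_out", "data": {
  "rows": "0 1 -18 0; 0 0 -20 0; 0 0 -20 0; 0 0 -18 0; 0 0 -10 0; 0 0 -4 0; 0 0 0 0"
}}

```text
t: 4.65
eef_pos: [0.5352, 0.2513, 0.0601]
tool_rot: [0.0, 0.057, 0.998, 0.0]
contact_force: [-0.0, -0.1, 0.5]
gripper_width: 0.702
grasp_force: 0.0
```

Emit:
{"op": "carry_out", "data": {
  "rows": "0 0 0 0; 0 0 0 0; 0 0 0 0; 0 0 0 0",
  "claw": 0,
  "force": 100
}}

```text
t: 5.15
eef_pos: [0.5354, 0.2512, 0.0608]
tool_rot: [0.0, 0.057, 0.998, 0.0]
contact_force: [-1.2, -1.9, 6.2]
gripper_width: 0.24
grasp_force: 97.7
```

Emit:
{"op": "carry_out", "data": {
  "rows": "0 0 8 0; 0 0 20 0; 0 0 30 0; 0 0 36 0; 0 0 36 0; 0 0 30 0; 0 0 18 0; 0 0 6 0; 0 0 0 0"
}}

```text
t: 6.28
eef_pos: [0.5347, 0.2511, 0.2434]
tool_rot: [-0.0, 0.057, 0.998, -0.0]
contact_force: [-0.2, 0.0, -2.2]
gripper_width: 0.242
grasp_force: 97.8
```

```bash
python3 - <<'E'
from h import *
np.set_printoptions(precision=4,suppress=True)
o=get_obs();print(o["eef_pos"],o["tool_rot"],o["contact_force"],o["torque"],o["grasp_force"])
q=o["tool_rot"];yaw=np.arctan2(1-2*q[1]**2-0, 2*q[1]*q[2]);print(np.degrees(yaw)-90)
z=o["eef_pos"][2]
C={}
for n in("top","scene"):
    c=cam(n);C[n]=c;cv2.imwrite(f"pics/{n}1.png",c["img"])
    for t in("tip","knob"):
        R=place_of(n,t)[:3]
        print(n,t,[(np.round(r["centre"],1),at_z(c,r["centre"],z if t=="tip" else .165)[:2],round(r["confidence"],2)) for r in R])
    r=outline_of(n,"burnisher")
    for k in r[:3]:
        P=np.argwhere(k["pixels"])[:,::-1].astype(float)
        W=np.array([at_z(c,p,z)[:2] for p in P]);m=W.mean(0);u=np.linalg.svd(W-m,full_matrices=False)[2][0];u*=np.sign(u[0]);s=(W-m)@u
        print("burn",k["confidence"],m,np.degrees(np.arctan2(u[1],u[0])),m+u*s.min(),m+u*s.max())
cr=[C["top"]["img"][100:260,120:340],C["scene"]["img"][100:260,200:420]]
cv2.imwrite("pics/lift.png",cv2.resize(np.vstack(cr),None,fx=1.8,fy=1.8,interpolation=2))
E
```

```text
[0.5347 0.2511 0.2434] [-0.0004  0.0567  0.9984 -0.0002] [-0.2247  0.0451 -2.1607] [-0.0438  0.0816  0.0228] 97.77917861938477
-6.504597316710289
top tip [(array([123.9, 290.5]), array([0.2572, 0.3369]), 0.65), (array([166.9, 143.7]), array([0.6557, 0.2376]), 0.46)]
top knob [(array([303.6, 136.4]), array([ 0.7025, -0.1628]), 0.92)]
burn 0.51 [ 0.6277 -0.0932] 5.566528377879928 [ 0.4995 -0.1057] [ 0.7581 -0.0805]
burn 0.5 [0.6137 0.2407] -3.338786537053509 [0.5685 0.2434] [0.6578 0.2382]
burn 0.43 [0.2702 0.328 ] -50.14496155093198 [0.2586 0.3419] [0.2826 0.3132]
scene tip [(array([391.5, 138.3]), array([0.4831, 0.3484]), 0.59), (array([353.3, 181.7]), array([0.6368, 0.2413]), 0.54)]
scene knob [(array([187., 215.]), array([ 0.7031, -0.16  ]), 0.83)]
burn 0.92 [0.5636 0.2492] -7.808257674579732 [0.4903 0.2593] [0.6565 0.2365]
burn 0.56 [0.5512 0.2681] -49.100761882264564 [0.4775 0.3532] [0.6026 0.2088]
```

View pics/lift.png

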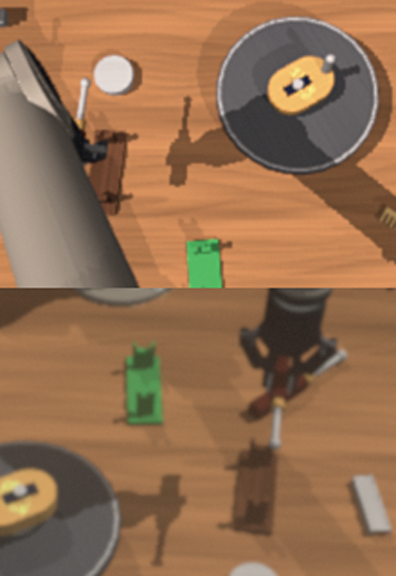

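```bash
cat > sim.py <<'E'
import numpy as np
def push(rows,start,psi,I=.11,th0=np.radians(-58),A=(.676,-.112),dk=(0,0),dt=.002):
    """rows: (dx,dy,yaw) mm/row, rigid TCP; returns log of force, theta, omega"""
    A=np.array(A);p=np.array(start,float);u=np.array([np.cos(psi),np.sin(psi)]);th,w=th0,0.;log=[]
    for r in rows:
        d=np.array(r[:2])/1000/.125
        for _ in range(int(.125/dt)):
            p=p+d*dt;K=A+.05*np.array([np.cos(th),np.sin(th)])+np.array(dk)/1000
            b=p+.115*u;rel=K-b;lat=u[0]*rel[1]-u[1]*rel[0];ax=rel@u
            F=0;T=0
            if abs(lat)<.016:
                c=np.sqrt(.016**2-lat**2)-ax
                if c>0:
                    Fa=250*c; n=np.array([np.sqrt(.016**2-lat**2)*u[0]-lat*u[1],np.sqrt(.016**2-lat**2)*u[1]+lat*u[0]])/.016
                    F=Fa/(n@u); rk=K-A-np.array(dk)/1000; T=F*(rk[0]*n[1]-rk[1]*n[0])
            w+=(T-.003*w-(.002 if w>0 else 0))/I*dt; w=max(w,0); th+=w*dt
        log.append((round(F,1),round(1000*lat,1),round(np.degrees(th)),round(w,2)))
    return log
E
python3 - <<'E'
from sim import *
psi=np.radians(43.5)
u=np.array([np.cos(psi),np.sin(psi)])
K0=np.array([.676,-.112])+.05*np.array([np.cos(np.radians(-58)),np.sin(np.radians(-58))])
start=K0-.131*u-.010*u
print("start",start)
rows=[(7,7),(6,6),(6,6),(6,6),(5,7),(5,9),(5,11),(4,12),(3,12),(-10,0),(-25,-25)]
for I in(.073,.11,.147): print(I,push(rows,start,psi,I))
for dk in((5,0),(-5,0),(0,5),(0,-5)): print(dk,push(rows,start,psi,dk=dk)[-6:])
E
```

```text
start [ 0.60021818 -0.2514604 ]
0.073 [(0, np.float64(-0.3), -58, 0.0), (np.float64(2.0), np.float64(-0.5), -58, np.float64(0.08)), (np.float64(3.8), np.float64(-0.9), -56, np.float64(0.33)), (np.float64(5.2), np.float64(-1.6), -53, np.float64(0.71)), (np.float64(5.9), np.float64(-3.5), -46, np.float64(1.17)), (np.float64(6.2), np.float64(-5.8), -36, np.float64(1.64)), (np.float64(6.4), np.float64(-7.1), -23, np.float64(2.03)), (np.float64(6.2), np.float64(-6.0), -8, np.float64(2.31)), (np.float64(6.1), np.float64(-1.6), 10, np.float64(2.53)), (np.float64(2.5), np.float64(6.2), 28, np.float64(2.7)), (0, np.float64(23.8), 48, np.float64(2.7))]
0.11 [(0, np.float64(-0.3), -58, 0.0), (np.float64(2.0), np.float64(-0.5), -58, np.float64(0.05)), (np.float64(3.9), np.float64(-0.9), -57, np.float64(0.22)), (np.float64(5.5), np.float64(-1.4), -54, np.float64(0.48)), (np.float64(6.7), np.float64(-3.5), -50, np.float64(0.83)), (np.float64(7.8), np.float64(-6.5), -43, np.float64(1.21)), (np.float64(9.2), np.float64(-9.7), -33, np.float64(1.57)), (np.float64(10.8), np.float64(-12.1), -21, np.floa
[... 1437 characters left out ...]
8))]
(0, 5) [(np.float64(7.5), np.float64(-3.0), -46, np.float64(1.04)), (np.float64(8.8), np.float64(-6.9), -38, np.float64(1.45)), (np.float64(10.0), np.float64(-10.3), -26, np.float64(1.8)), (np.float64(10.6), np.float64(-11.5), -12, np.float64(1.97)), (np.float64(4.6), np.float64(-10.2), 2, np.float64(2.01)), (0, np.float64(0.9), 16, np.float64(2.0))]
(0, -5) [(np.float64(8.6), np.float64(-9.8), -39, np.float64(1.32)), (np.float64(10.6), np.float64(-12.4), -29, np.float64(1.6)), (np.float64(13.8), np.float64(-14.2), -17, np.float64(1.69)), (np.float64(18.1), np.float64(-14.9), -5, np.float64(1.5)), (0, np.float64(-16.1), 4, np.float64(0.98)), (0, np.float64(-10.6), 10, np.float64(0.89))]
```

Emit:
{"op": "carry_out", "data": {
  "rows": "3 -20 0 2; 6 -45 0 5; 7 -60 0 6; 8 -62 0 6; 8 -62 0 6; 8 -62 0 6; 8 -62 0 6; 7 -60 0 6; 5 -48 0 5; 2 -25 0 2"
}}

```text
t: 7.92
eef_pos: [0.5963, -0.2588, 0.2438]
tool_rot: [-0.0, -0.369, 0.929, -0.001]
contact_force: [-1.0, 0.1, -0.9]
gripper_width: 0.236
grasp_force: 97.9
```

Emit:
{"op": "carry_out", "data": {
  "rows": "0 0 -12 0; 0 0 -20 0; 0 0 -22 0; 0 0 -14 0; 0 0 -7 0; 0 0 0 0"
}}

```text
t: 8.68
eef_pos: [0.5971, -0.2543, 0.1688]
tool_rot: [-0.0, -0.371, 0.929, 0.0]
contact_force: [-0.3, -0.3, -0.7]
gripper_width: 0.236
grasp_force: 98.0
```

```bash
python3 - <<'E'
from h import *
np.set_printoptions(precision=4,suppress=True)
o=get_obs();print(o["t"],o["eef_pos"],o["tool_rot"],o["contact_force"],o["q"])
q=o["tool_rot"];yaw=np.arctan2(2*q[2]**2-1,2*q[1]*q[2])-np.pi/2;print(np.degrees(yaw))
u=np.array([np.cos(yaw),np.sin(yaw),0]);tip=o["eef_pos"]+.115*u;print("tip pred",tip)
ims=[]
for n in("top","scene"):
    c=cam(n);p=proj(c,tip);k=proj(c,[.7025,-.1545,.165]);print(n,"pred tip px",p,"knob px",k)
    for t in("tip","knob"): print(t,[(np.round(r["centre"],1),at_z(c,r["centre"],.165)[:2],round(r["confidence"],2)) for r in place_of(n,t)[:2]])
    x,y=p.astype(int);ims.append(cv2.resize(c["img"][y-50:y+50,x-65:x+65],None,fx=5.5,fy=3*1,interpolation=2) if 0 else cv2.resize(c["img"][y-50:y+50,x-65:x+65],None,fx=2.9,fy=2.9,interpolation=2))
cv2.imwrite("pics/pre.png",np.hstack(ims))
E
```

```text
8.675 [ 0.5971 -0.2543  0.1688] [-0.0001 -0.3706  0.9288  0.0002] [-0.3178 -0.3191 -0.7269] [ 0.2401  0.5154  0.0918  1.6997 -0.0566  0.9296  2.6841]
43.51142031041988
tip pred [ 0.6805 -0.1751  0.1688]
top pred tip px [308.0838 142.8419] knob px [300.8988 136.3996]
tip [(array([122.4, 291.6]), array([0.2477, 0.3666]), 0.59), (array([306.2, 140.8]), array([ 0.6883, -0.1703]), 0.45)]
knob [(array([301.7, 134.2]), array([ 0.7096, -0.1572]), 0.89)]
scene pred tip px [182.3046 206.5058] knob px [189.2225 214.9124]
tip [(array([183.4, 206. ]), array([ 0.6759, -0.1736]), 0.5)]
knob [(array([187.8, 217.2]), array([ 0.7097, -0.1569]), 0.71)]
```

View pics/pre.png

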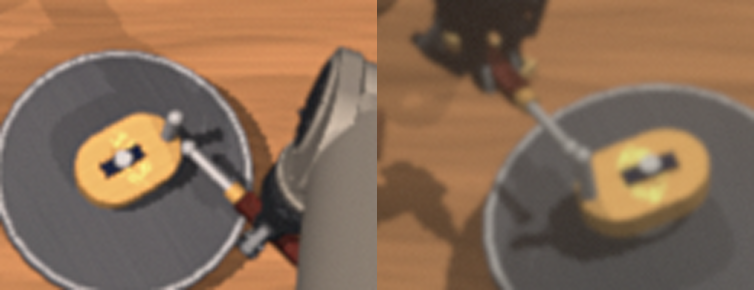

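The pictures show the tip (top 306,141) just short of the knob (302,134) and in line with it. The gap is about 16 mm, so I start the push.

Emit:
{"op": "carry_out", "data": {
  "rows": "8 8 0 0; 8 7 0 0; 7 7 0 0; 6 6 0 0"
}}

```text
t: 9.48
eef_pos: [0.6255, -0.227, 0.1685]
tool_rot: [-0.001, -0.37, 0.929, 0.0]
contact_force: [-4.5, -3.6, -0.8]
gripper_width: 0.239
grasp_force: 98.0
```

```bash
python3 - <<'E'
from h import *
np.set_printoptions(precision=4,suppress=True)
o=get_obs();print(o["t"],o["eef_pos"],o["contact_force"])
for n in("top",):
    c=cam(n)
    for t in("knob",): print(t,[(np.round(r["centre"],1),at_z(c,r["centre"],.165)[:2],round(r["confidence"],2)) for r in place_of(n,t)[:2]])
o=get_obs();print(o["t"],o["eef_pos"],o["contact_force"])
E
```

```text
9.475 [ 0.6255 -0.227   0.1685] [-4.5028 -3.6431 -0.7847]
knob [(array([301.7, 133.2]), array([ 0.7128, -0.1574]), 0.64)]
9.575 [ 0.6258 -0.226   0.1685] [-5.1019 -1.4856 -1.2048]
```

Emit:
{"op": "carry_out", "data": {
  "rows": "4 3 0 0; 5 4 0 0; 5 6 0 0"
}}

```text
t: 9.95
eef_pos: [0.6394, -0.2143, 0.1687]
tool_rot: [-0.001, -0.37, 0.929, 0.0]
contact_force: [-4.2, -2.3, -2.5]
gripper_width: 0.242
grasp_force: 97.9
```

```bash
python3 - <<'E'
from h import *
np.set_printoptions(precision=4,suppress=True)
o=get_obs();print(o["t"],o["eef_pos"],o["contact_force"])
c=cam("top")
for t in("knob",): print(t,[(np.round(r["centre"],1),at_z(c,r["centre"],.165)[:2],round(r["confidence"],2)) for r in place_of("top",t)[:2]])
o=get_obs();print(o["t"],o["eef_pos"],o["contact_force"])
from sim import *
rows=[(8,8),(8,7),(7,7),(6,6),(0,0),(4,3),(5,4),(5,6),(0,0),(3,8),(1,10),(-25,-25)]
for I in(.073,.11,.147):
  for th in(-58,-54): print(I,th,[tuple(map(float,x)) for x in push(rows,(.5971,-.2543),np.radians(43.5),I,np.radians(th))][4:])
E
```

```text
9.95 [ 0.6394 -0.2143  0.1687] [-4.2098 -2.312  -2.4724]
knob [(array([296.4, 132.8]), array([ 0.7142, -0.141 ]), 0.81)]
10.05 [ 0.6402 -0.2126  0.1687] [-3.6711 -1.3081 -1.4961]
0.073 -58 [(4.0, -1.4, -47.0, 1.1), (3.3, -0.3, -38.0, 1.4), (2.6, 2.5, -27.0, 1.64), (2.0, 6.2, -15.0, 1.82), (0.0, 13.3, -1.0, 1.85), (0.0, 18.5, 12.0, 1.84), (0.0, 22.3, 25.0, 1.83), (0.0, 34.2, 38.0, 1.81)]
0.073 -54 [(3.7, -1.4, -45.0, 0.91), (3.3, -0.3, -38.0, 1.2), (2.9, 2.1, -28.0, 1.46), (2.5, 5.1, -17.0, 1.67), (0.0, 11.2, -5.0, 1.75), (0.0, 15.5, 7.0, 1.74), (0.0, 18.3, 20.0, 1.73), (0.0, 29.3, 32.0, 1.72)]
0.11 -58 [(4.8, -1.3, -50.0, 0.77), (4.6, -0.8, -44.0, 1.04), (4.4, 0.6, -36.0, 1.28), (4.3, 2.0, -26.0, 1.52), (1.8, 6.4, -14.0, 1.68), (1.3, 9.3, -2.0, 1.76), (1.1, 11.4, 11.0, 1.82), (0.0, 22.4, 24.0, 1.81)]
0.11 -54 [(4.3, -1.4, -48.0, 0.64), (4.4, -0.8, -43.0, 0.88), (4.4, 0.5, -36.0, 1.12), (4.5, 1.6, -27.0, 1.36), (2.4, 5.4, -16.0, 1.55), (2.1, 7.5, -5.0, 1.66), (2.1, 8.8, 7.0, 1.77), (0.0, 19.2, 20.0, 1.77)]
0.147 -58 [(5.2, -1.2, -52.0, 0.6), (5.3, -0.9, -47.0, 0.82), (5.5, -0.1, -40.0, 1.04), (5.6, 0.3, -32.0, 1.27), (3.6, 3.0, -23.0, 1.45), (3.5, 3.9, -12.0, 1.59), (3.4, 4.0, 0.0, 1.71), (0.0, 13.4, 12.0, 1.73)]
0.147 -54 [(4.6, -1.4, -50.0, 0.49), (5.0, -0.9, -45.0, 0.69), (5.3, 0.0, -40.0, 0.9), (5.7, 0.2, -33.0, 1.13), (3.9, 2.6, -24.0, 1.32), (3.9, 2.9, -14.0, 1.47), (3.9, 2.2, -3.0, 1.61), (0.0, 10.7, 9.0, 1.62)]
```

Emit:
{"op": "carry_out", "data": {
  "rows": "4 10 0 0; 3 11 0 0; -22 -18 0 0; -35 -25 0 0; -35 -20 0 0; -30 -10 0 0; -20 0 0 0; -6 0 0 0"
}}

```text
t: 11.05
eef_pos: [0.4995, -0.2648, 0.1696]
tool_rot: [0.001, -0.371, 0.929, -0.0]
contact_force: [0.2, 0.3, -2.1]
gripper_width: 0.241
grasp_force: 98.1
```

```bash
python3 - <<'E'
from h import *
np.set_printoptions(precision=4,suppress=True)
o=get_obs();print(o["t"],o["eef_pos"],o["contact_force"])
def ang(n):
    c=cam(n);t=get_obs()["t"];r=place_of(n,"knob")[:1]
    if r:
        p=at_z(c,r[0]["centre"],.165)[:2];d=p-[.676,-.112];print(n,t,p,r[0]["confidence"],np.hypot(*d),np.degrees(np.arctan2(d[1],d[0])))
for i in range(2): ang("top");ang("scene")
E
```

```text
11.05 [ 0.4995 -0.2648  0.1696] [ 0.2339  0.2551 -2.1226]
top 11.1 [ 0.6937 -0.0665] 0.78 0.04879861292136291 68.78220024593692
scene 11.2 [ 0.6817 -0.0691] 0.65 0.043315755216519924 82.49355277390373
top 11.3 [ 0.6646 -0.0662] 0.63 0.047221979891020546 103.92158491893808
scene 11.4 [ 0.6547 -0.0729] 0.66 0.04456584929921848 118.58643724188504
```

Emit:
{"op": "carry_out", "data": {
  "rows": "-8 8 -2 -3; -8 16 -4 -6; -7 22 -6 -6; -5 24 -8 -6; -4 26 -8 -6; -2 24 -8 -6; -1 18 -6 -6; 0 10 -4 -3; 0 5 -1 -1.5; 0 0 0 0"
}}

```text
t: 12.7
eef_pos: [0.4643, -0.1126, 0.1221]
tool_rot: [0.0, -0.0, 1.0, -0.0]
contact_force: [-0.0, -0.7, -1.6]
gripper_width: 0.239
grasp_force: 98.1
```

```bash
cat >> h.py <<'E'
A=np.array([.676,-.112])
def brass(img):
    h=cv2.cvtColor(img,cv2.COLOR_BGR2HSV);return cv2.inRange(h,(12,120,150),(30,255,255))
def outline(th,A=A,s=1,n=24):
    a=np.linspace(-np.pi/2,np.pi/2,n);P=np.r_[np.c_[.02+.04*np.cos(a),.04*np.sin(a)],np.c_[-.02-.04*np.cos(a),-.04*np.sin(a)]]
    R=np.array([[np.cos(th),-np.sin(th)],[np.sin(th),np.cos(th)]]);return P@R.T+A
def sil(c,th,A=A):
    Q=outline(th,A);pts=np.array([proj(c,[*q,z]) for q in Q for z in(.11,.136)],np.float32)
    m=np.zeros(c["img"].shape[:2],np.uint8);cv2.fillConvexPoly(m,cv2.convexHull(np.round(pts*16).astype(np.int32)),255,shift=4);return m
def roi(c):
    x,y=np.round(proj(c,[*A,.123])).astype(int);return slice(y-42,y+42),slice(x-42,x+42)
def iou(c,th,b,A=A):
    m=sil(c,th,A)[roi(c)]>0;return (m&b).sum()/(m|b).sum()
def angle(c,A=A):
    b=brass(c["img"])[roi(c)];b=cv2.morphologyEx(b,cv2.MORPH_CLOSE,np.ones((9,9)))>0
    g=np.radians(np.arange(0,180,3));s=np.array([iou(c,t,b,A) for t in g]);i=s.argmax()
    g2=g[i]+np.radians(np.arange(-4,4.1,.5));s2=np.array([iou(c,t,b,A) for t in g2]);w=s2>=s2.max()-.01
    return g2[w].mean(),s2.max()
E
python3 - <<'E'
from h import *
np.set_printoptions(precision=4,suppress=True)
o=get_obs();print(o["t"],o["eef_pos"],o["tool_rot"],o["contact_force"])
T=[]
import pickle
for i in range(3):
    for n in("top","scene"):
        t=get_obs()["t"];c=cam(n);T.append((n,t,c))
pickle.dump(T,open("T.pkl","wb"))
for n in("top","scene"):   # calibrate centre
    best=max(((angle(c:=[x for x in T if x[0]==n][0][2],A+np.array([dx,dy])/1000)[1],dx,dy) for dx in(-6,-3,0,3,6) for dy in(-4,0,4)));print(n,best)
for n,t,c in T: a,s=angle(c);print(n,t,np.degrees(a),round(s,2))
for n in("top","scene"):
    c=dict(T[0][2] if n=="top" else T[1][2]);c["img"]=cv2.imread(f"pics/{n}0.png");print("t0",n,np.degrees(angle(c)[0]),angle(c)[1])
E
```

```text
12.7 [ 0.4643 -0.1126  0.1221] [ 0.0001 -0.0004  1.     -0.    ] [-0.0439 -0.6834 -1.61  ]
top (np.float64(0.44930747922437675), 6, 0)
scene (np.float64(0.46873508353221954), -6, -4)
top 12.7 48.00000000000001 0.42
scene 12.75 72.0 0.46
top 12.8 65.99999999999999 0.42
scene 12.85 81.0 0.46
top 12.9 90.0 0.43
scene 12.95 105.00000000000001 0.41
t0 top 123.00000000000001 0.4219251336898396
t0 scene 135.00000000000003 0.33594071634417455
```

```bash
python3 - <<'E'
import re
s=open("h.py").read()
s=s.replace("return cv2.inRange(h,(12,120,150),(30,255,255))","return cv2.inRange(h,(5,90,50),(40,255,255))")
s=s.replace("y-42,y+42),slice(x-42,x+42)","y-R_,y+R_),slice(x-R_,x+R_)").replace("def roi(c):","R_=29\ndef roi(c):")
open("h.py","w").write(s)
from h import *
import pickle
T=pickle.load(open("T.pkl","rb"))
for n,t,c in T[:2]:
    im=c["img"][roi(c)];h=cv2.cvtColor(im,cv2.COLOR_BGR2HSV);b=brass(im);print(n,(b>0).sum(),(sil(c,.9)[roi(c)]>0).sum(),np.percentile(h[b>0],[10,50,90],axis=0).tolist())
    print("\n".join("".join("#" if v else "." for v in r[::2]) for r in b[::2]))
for n in("top","scene"):
    c=[x for x in T if x[0]==n][0][2]
    print(n,sorted([(round(angle(c,A+np.array([dx,dy])/1000)[1],3),dx,dy) for dx in(-6,-3,0,3,6) for dy in(-4,0,4)])[-4:])
for n,t,c in T: a,s=angle(c);print(n,t,np.degrees(a),round(s,2))
for n in("top","scene"):
    c=dict(T[0][2] if n=="top" else T[1][2]);c["img"]=cv2.imread(f"pics/{n}0.png");print("t0",n,np.degrees(angle(c)[0]),angle(c)[1])
E
```

```text
top 801 930 [[15.0, 117.0, 157.0], [18.0, 139.0, 242.0], [24.0, 146.0, 246.0]]
.............................
.............................
.............................
.............................
.............................
.............................
..........#####..............
........#########............
.......#############.........
.......###############.......
......##################.....
......#####.....########.....
......#####......#######.....
......#######.....#####......
......##########..#####......
......################.......
.......###############.......
.......##################....
.........###############.....
...........############......
.............#########.......
................#####........
.............................
.............................
.............................
.............................
.............................
.............................
.............................
scene 1187 1298 [[16.0, 108.0, 103.0], [17.0, 130.0, 196.0], [19.40000000000009, 135.0, 214.0]]
#####.......................#
##.......................
[... 600 characters left out ...]
....
.........###############.....
..............#########......
................#####........
.............................
.............................
.............................
.............................
top [(np.float64(0.904), 3, -4), (np.float64(0.906), 3, 0), (np.float64(0.938), 6, 0), (np.float64(0.945), 6, -4)]
scene [(np.float64(0.891), 0, -4), (np.float64(0.893), 6, 0), (np.float64(0.901), 3, -4), (np.float64(0.925), 3, 0)]
top 12.7 54.00000000000001 0.86
scene 12.75 72.0 0.88
top 12.8 60.67857142857142 0.85
scene 12.85 90.0 0.89
top 12.9 90.0 0.85
scene 12.95 96.00000000000001 0.89
t0 top 123.00000000000001 0.8639175257731959
t0 scene 123.00000000000001 0.8777698355968548
```

```bash
cat >> h.py <<'E'
OFF={"top":np.array([0.,0.]),"scene":np.array([0.,0.])}
def bmask(c):
    b=cv2.morphologyEx(brass(c["img"])[roi(c)],cv2.MORPH_CLOSE,np.ones((9,9)))
    n,l,st,_=cv2.connectedComponentsWithStats(b);return l==1+st[1:,4].argmax()
def angle(c,A=A):
    b=bmask(c);g=np.radians(np.arange(0,180,2));s=np.array([iou(c,t,b,A) for t in g]);i=s.argmax()
    w=np.clip(s-(s.max()-.06),0,None)*(np.abs((g-g[i]+np.pi/2)%np.pi-np.pi/2)<.35)
    d=(g-g[i]+np.pi/2)%np.pi-np.pi/2
    return g[i]+(w*d).sum()/w.sum(),s.max()
E
python3 - <<'E'
from h import *
import pickle
from scipy.optimize import minimize
T=pickle.load(open("T.pkl","rb"))
for n in("top","scene"):
    L=[c for m,t,c in T if m==n];c=dict(L[0]);c["img"]=cv2.imread(f"pics/{n}0.png");L.append(c)
    f=lambda p:-sum(angle(c,A+p/1000)[1] for c in L)/len(L)
    r=minimize(f,[4,-2],method="Nelder-Mead",options=dict(initial_simplex=[[4,-2],[0,-2],[4,2]],maxfev=30,xatol=.3));print(n,r.x,r.fun)
    print([ (x[1] if x else 0,round(float(np.degrees(angle(c,A+r.x/1000)[0])),1)) for c,x in zip(L,[x for x in T if x[0]==n]+[None])])
E
```

```text
top [ 5.6171875  -2.52734375] -0.9573119716183808
[(12.7, 67.2), (12.8, 76.5), (12.9, 86.1), (0, 118.9)]
scene [ 3.15356445 -1.29650879] -0.9407762004674989
[(12.75, 72.7), (12.85, 83.0), (12.95, 93.8), (0, 122.4)]
```

```bash
cat > plan.py <<'E'
import sys,json,os
from h import *
from scipy.optimize import least_squares
AX=np.array([.680,-.114]);OFFT={"top":np.array([5.6,-2.5])/1000,"scene":np.array([3.2,-1.3])/1000}
PH=np.radians(np.arange(0,181,1))
def d_of(phi,y=0):  # ball-centre distance along approach line for blank angle phi (line through axis)
    phi=np.mod(phi,np.pi)
    n=np.array([np.cos(phi),np.sin(phi)]) # ray in blank frame; offset stadium r=.048, half 0.02
    r=.048;a=.02
    t=r/max(abs(n[1]),1e-9)
    if t*abs(n[0])<=a: return t
    c=a*abs(n[0]);return c+np.sqrt(c*c-a*a+r*r)
D=np.array([d_of(p) for p in PH])
dd=lambda th:np.interp(np.mod(np.pi-th,np.pi),PH,D)
def dyn(th,w,T,press,I=.115,dt=.005):
    """press(t)->axial force N (0 if free)"""
    out=[];t=0
    for _ in range(int(round(T/dt))):
        F=press(t);g=(dd(th+.01)-dd(th-.01))/.02
        tq=-F*g-(.1*F*.055+.003*w+.002)
        w+=tq/I*dt;th+=w*dt;t+=dt;out.append((t,th,w))
    return np.array(out)
def load(): return json.load(open("log.json")) if os.path.exists("log.json") else []
def run(N,c_goal,x_cmd,cams=("top",),win=1.6,ramp=None,w0=1.8):
    log=load()
    for n in cams:
        t=get_obs()["t"];c=cam(n);a,s=angle(c,A+OFFT[n])
        if log:  # unwrap using last prediction
            p=log[-1]["th"]+log[-1]["w"]*(t-log[-1]["t"]);a+=np.pi*round((p-a)/np.pi)
        log.append(dict(t=t,th=float(a),w=w0 if not log else log[-1]["w"],s=float(s),F=float(-get_obs()["contact_force"][0])))
    tn=get_obs()["t"];L=[l for l in log if l["t"]>tn-win];t1=L[0]["t"]
    tc=CONTACT if (CONTACT:=globals().get("TC")) else 1e9
    pr=lambda base:(lambda t:2.4 if base+t>tc else 0.)
    def res(p):
        o=dyn(p[0],p[1],max(tn-t1,.01)+.01,pr(t1));return [(np.interp(l["t"]-t1,np.r_[0,o[:,0]],np.r_[p[0],o[:,1]])-l["th"])/.02 for l in L]+[(p[1]-L[0]["w"])/.25]
    f=least_squares(res,[L[0]["th"],L[0]["w"]],diff_step=1e-3).x
    o=dyn(*f,tn-t1+.005,pr(t1));th,w=o[-1,1:]
    k=len(cams)
    for l in log[-k:]: l["w"]=float(w)
    json.dump(log,open("log.json","w"))
    e=get_obs();print("t",tn,"th",round(np.degrees(th),1),"w",round(w,2),"fit resid deg",np.round(np.degrees(np.array(res(f)[:-1])*.02),1),"eef",np.round(e["eef_pos"],4),"F",np.round(e["contact_force"],2),"s",round(log[-1]["s"],2))
    cnow=x_cmd+.115-(AX[0]-dd(th));print("c now (mm)",round(cnow*1000,1))
    o=dyn(th,w,N*.125+.001,pr(tn));X=x_cmd;rows=[];cs=[]
    for i in range(1,N+1):
        q=np.interp(i*.125,o[:,0],o[:,1]);cg=c_goal if ramp is None else ramp[min(i-1,len(ramp)-1)]
        want=AX[0]-dd(q)+cg/1000-.115;dx=np.clip(round((want-X)*1000),-15,15);X+=dx/1000;rows.append(int(dx));cs.append(round((X+.115-AX[0]+dd(q))*1000,1))
    print("rows","; ".join(f"{r} 0 0 0" for r in rows));print("c",cs,"w end",round(o[-1,2],2),"x_cmd end",round(X,4))
E
python3 - <<'E'
import json,numpy as np
json.dump([dict(t=12.7+.05*i,th=float(np.radians(a)),w=1.8,s=1,F=0) for i,a in enumerate([67.2,72.7,76.5,83,86.1,93.8])],open("log.json","w"))
from plan import *
import plan
plan.TC=13.6
run(7,9.5,.4645,cams=("top","scene"),ramp=[-35,-22,-12,-4,4,9.5,9.5])
E
```

```text
t 13.1 th 108.1 w 1.76 fit resid deg [-0.1 -0.5  0.8 -0.7  1.3 -1.3  1.6 -1. ] eef [ 0.464  -0.1131  0.1221] F [ 0.33 -0.01 -2.51] s 0.93
c now (mm) -50.0
rows 10 0 0 0; 9 0 0 0; 6 0 0 0; 6 0 0 0; 6 0 0 0; 5 0 0 0; 1 0 0 0
c [np.float64(-35.5), np.float64(-22.1), np.float64(-12.3), np.float64(-3.5), np.float64(4.1), np.float64(9.5), np.float64(9.7)] w end 1.65 x_cmd end 0.5075
```

Emit:
{"op": "carry_out", "data": {
  "rows": "10 -1 1 0; 9 0 0 0; 6 0 0 0; 6 0 0 0; 6 0 0 0; 5 0 0 0; 1 0 0 0"
}}

```text
t: 13.98
eef_pos: [0.5066, -0.1138, 0.1227]
tool_rot: [-0.001, 0.0, 1.0, 0.0]
contact_force: [-2.6, 0.1, -1.5]
gripper_width: 0.242
grasp_force: 98.1
```

```bash
python3 - <<'E'
from plan import *
import plan
plan.TC=13.6
run(5,9.5,.5075)
E
```

```text
t 14.025 th 196.3 w 1.6 fit resid deg [ 0.2 -0.3  0.9 -0.6  1.2 -1.5  1.3 -1.4  0.2] eef [ 0.5066 -0.1138  0.1227] F [-1.75 -0.64 -0.88] s 0.91
c now (mm) 9.4
rows 2 0 0 0; 3 0 0 0; 4 0 0 0; 4 0 0 0; 4 0 0 0
c [np.float64(9.3), np.float64(9.3), np.float64(9.5), np.float64(9.1), np.float64(9.1)] w end 1.71 x_cmd end 0.5245
```

Emit:
{"op": "carry_out", "data": {
  "rows": "2 0 0 0; 3 0 0 0; 4 0 0 0; 4 0 0 0; 4 0 0 0"
}}

```text
t: 14.65
eef_pos: [0.5243, -0.1137, 0.123]
tool_rot: [-0.0, 0.0, 1.0, 0.0]
contact_force: [-2.0, 0.4, -0.8]
gripper_width: 0.238
grasp_force: 98.1
```

```bash
python3 - <<'E'
from plan import *
import plan
plan.TC=13.6
run(5,9.5,.5245)
E
```

```text
t 14.7 th 263.4 w 1.79 fit resid deg [ 0. -0.] eef [ 0.5249 -0.1137  0.1231] F [-0.6  -0.75 -2.34] s 0.8
c now (mm) 7.8
rows 2 0 0 0; -3 0 0 0; -4 0 0 0; -4 0 0 0; -3 0 0 0
c [np.float64(9.8), np.float64(9.1), np.float64(9.5), np.float64(9.5), np.float64(9.9)] w end 1.5 x_cmd end 0.5125
```

Emit:
{"op": "carry_out", "data": {
  "rows": "2 0 0 0; -2 0 0 0; -4 0 0 0; -4 0 0 0; -3 0 0 0"
}}

```text
t: 15.32
eef_pos: [0.5126, -0.1139, 0.123]
tool_rot: [-0.0, 0.0, 1.0, 0.0]
contact_force: [-1.4, -1.1, -1.3]
gripper_width: 0.237
grasp_force: 98.1
```

```bash
python3 - <<'E'
from plan import *
import plan
plan.TC=13.6
run(5,9.5,.5135,cams=("scene",),win=2.0)
E
```

```text
t 15.375 th 321.7 w 1.4 fit resid deg [ 1.3 -2.5  1.5] eef [ 0.5122 -0.1139  0.123 ] F [-3.31 -1.06 -1.26] s 0.96
c now (mm) 10.6
rows -4 0 0 0; -1 0 0 0; -2 0 0 0; 0 0 0 0; 0 0 0 0
c [np.float64(9.1), np.float64(10.0), np.float64(9.1), np.float64(9.5), np.float64(9.3)] w end 1.21 x_cmd end 0.5065
```

Emit:
{"op": "carry_out", "data": {
  "rows": "-4 0 0 0; -1 0 0 0; -2 0 0 0; 0 0 0 0; 0 0 0 0"
}}

```text
t: 16.0
eef_pos: [0.5061, -0.1136, 0.123]
tool_rot: [-0.0, -0.0, 1.0, 0.0]
contact_force: [-2.6, -0.9, -1.6]
gripper_width: 0.241
grasp_force: 98.1
```

```bash
python3 - <<'E'
from plan import *
import plan
plan.TC=13.6
run(5,9.5,.5065,cams=("scene",),win=1.9)
E
```

```text
t 16.05 th 368.6 w 1.14 fit resid deg [-0.7  1.3 -0.6] eef [ 0.5061 -0.1136  0.123 ] F [-2.05 -0.89 -1.93] s 0.96
c now (mm) 9.2
rows 1 0 0 0; 2 0 0 0; 2 0 0 0; 2 0 0 0; 3 0 0 0
c [np.float64(9.3), np.float64(9.9), np.float64(10.0), np.float64(9.6), np.float64(9.8)] w end 1.21 x_cmd end 0.5165
```

Emit:
{"op": "carry_out", "data": {
  "rows": "1 0 0 0; 2 0 0 0; 2 0 0 0; 2 0 0 0; 3 0 0 0"
}}

```text
t: 16.68
eef_pos: [0.5163, -0.1137, 0.123]
tool_rot: [0.0, 0.0, 1.0, 0.0]
contact_force: [-2.1, 1.3, -0.8]
gripper_width: 0.237
grasp_force: 98.1
```

```bash
python3 - <<'E'
from plan import *
import plan
plan.TC=13.6
run(5,9,.5165,cams=("scene",),win=1.9)
E
```

```text
t 16.725 th 419.3 w 1.33 fit resid deg [-0.5  1.1 -0.5] eef [ 0.5168 -0.1136  0.1231] F [-1.05 -0.12 -0.77] s 0.95
c now (mm) 6.5
rows 6 0 0 0; 3 0 0 0; 0 0 0 0; 0 0 0 0; -2 0 0 0
c [np.float64(8.9), np.float64(9.4), np.float64(8.5), np.float64(9.0), np.float64(8.9)] w end 1.29 x_cmd end 0.5235
```

Emit:
{"op": "carry_out", "data": {
  "rows": "6 0 0 0; 3 0 0 0; 0 0 0 0; 0 0 0 0; -2 0 0 0"
}}

```text
t: 17.35
eef_pos: [0.5229, -0.1141, 0.123]
tool_rot: [0.0, 0.0, 1.0, -0.0]
contact_force: [-2.0, -1.2, -1.4]
gripper_width: 0.243
grasp_force: 98.1
```

```bash
python3 - <<'E'
from plan import *
import plan
plan.TC=13.6
run(5,9,.5235,cams=("scene",),win=1.9)
E
```

```text
t 17.4 th 472.6 w 1.28 fit resid deg [ 0.2 -0.4  0.2] eef [ 0.5225 -0.1141  0.123 ] F [-2.4  -1.19 -1.15] s 0.94
c now (mm) 10.5
rows -5 0 0 0; -3 0 0 0; -2 0 0 0; -3 0 0 0; -1 0 0 0
c [np.float64(8.8), np.float64(8.8), np.float64(9.4), np.float64(8.5), np.float64(9.2)] w end 0.94 x_cmd end 0.5095
```

Emit:
{"op": "carry_out", "data": {
  "rows": "-5 0 0 0; -3 0 0 0; -2 0 0 0; -3 0 0 0; -1 0 0 0"
}}

```text
t: 18.02
eef_pos: [0.5088, -0.1137, 0.123]
tool_rot: [-0.0, 0.0, 1.0, 0.0]
contact_force: [-2.4, -0.3, -1.9]
gripper_width: 0.241
grasp_force: 98.1
```

```bash
python3 - <<'E'
from plan import *
import plan
plan.TC=13.6
run(6,9,.5095,cams=("scene",),win=1.9)
E
```

```text
t 18.075 th 512.7 w 0.89 fit resid deg [ 0.3 -0.5  0.3] eef [ 0.5087 -0.1137  0.123 ] F [-2.41 -0.2  -1.54] s 0.96
c now (mm) 9.4
rows -2 0 0 0; 0 0 0 0; -1 0 0 0; 0 0 0 0; 0 0 0 0; 0 0 0 0
c [np.float64(8.6), np.float64(9.5), np.float64(9.1), np.float64(9.4), np.float64(9.5), np.float64(9.4)] w end 0.7 x_cmd end 0.5065
```

Emit:
{"op": "carry_out", "data": {
  "rows": "-2 0 0 0; 0 0 0 0; -1 0 0 0; 0 0 0 0; 0 0 0 0; 0 0 0 0"
}}

```text
t: 18.82
eef_pos: [0.506, -0.1137, 0.123]
tool_rot: [-0.0, 0.0, 1.0, 0.0]
contact_force: [-3.0, -0.4, -1.2]
gripper_width: 0.24
grasp_force: 98.1
```

```bash
python3 - <<'E'
from plan import *
import plan
plan.TC=13.6
run(6,9,.5065,cams=("scene",),win=1.9)
E
```

```text
t 18.875 th 548.4 w 0.7 fit resid deg [-0.3  0.6 -0.3] eef [ 0.5061 -0.1137  0.123 ] F [-1.83 -0.94 -2.63] s 0.97
c now (mm) 9.2
rows 0 0 0 0; 1 0 0 0; 1 0 0 0; 1 0 0 0; 1 0 0 0; 2 0 0 0
c [np.float64(8.7), np.float64(9.1), np.float64(9.2), np.float64(9.1), np.float64(8.8), np.float64(9.4)] w end 0.76 x_cmd end 0.5125
```

Emit:
{"op": "carry_out", "data": {
  "rows": "0 0 0 0; 1 0 0 0; 1 0 0 0; 1 0 0 0; 1 0 0 0; 2 0 0 0"
}}

```text
t: 19.62
eef_pos: [0.5121, -0.1137, 0.123]
tool_rot: [-0.0, 0.0, 1.0, 0.0]
contact_force: [-1.4, 0.3, -1.6]
gripper_width: 0.238
grasp_force: 98.1
```

Emit:
{"op": "carry_out", "data": {
  "rows": "-8 0 0 0; -14 0 0 0; -14 0 4 0; -6 0 15 0; 0 0 25 0; 0 0 30 0; 0 0 28 0; 0 0 18 0; 0 0 6 0; 0 0 0 0"
}}

```text
t: 20.88
eef_pos: [0.47, -0.1137, 0.2494]
tool_rot: [0.0, 0.0, 1.0, 0.0]
contact_force: [0.0, -0.0, -1.6]
gripper_width: 0.238
grasp_force: 98.1
```

Emit:
{"op": "carry_out", "data": {
  "rows": "0 0 0 0; 0 0 0 0; 0 0 0 0"
}}

```text
t: 21.25
eef_pos: [0.4698, -0.1138, 0.2485]
tool_rot: [-0.0, 0.0, 1.0, -0.0]
contact_force: [0.6, 0.7, -0.9]
gripper_width: 0.238
grasp_force: 98.1
```

```bash
python3 - <<'E'
from h import *
np.set_printoptions(precision=4,suppress=True)
o=get_obs();print(o["t"],o["eef_pos"],o["contact_force"],o["grasp_force"])
c=cam("scene");tip=o["eef_pos"]+[.115,0,0];print("tip px pred",proj(c,tip))
cv2.imwrite("pics/end.png",cv2.resize(c["img"],None,fx=1.5,fy=1.5))
E
```

```text
21.25 [ 0.4698 -0.1138  0.2485] [ 0.6261  0.6557 -0.8949] 98.0761170387268
tip px pred [208.9327 157.938 ]
```

View pics/end.png

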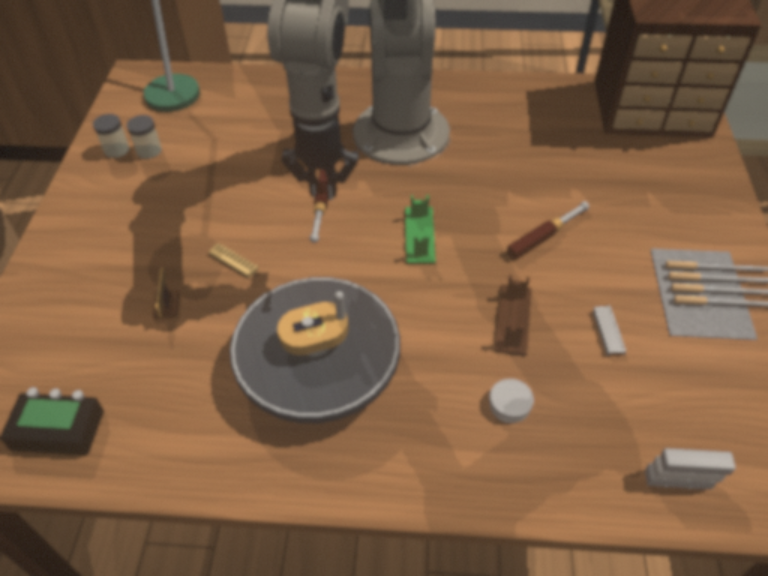

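The burnisher is held level, with its tip at pixels (210,158), exactly where predicted for z ≈ 0.248. The bystanders look untouched and the tool is clear of the wheel.

```bash
python3 -c "
from station import *
print(hand_in())"
```

```text
the job is handed in; nothing more can be done
None
```

I spun the wheel to about 1.8 rad/s and pressed its rim for nearly 6 s (estimated 1.5–2.7 N, wheel at 0.7 rad/s or faster), then handed the job in with the burnisher held at about 248 mm; no verdict was returned.

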